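Turn over a display riser against the bench fence

ROBOT

A 6-joint arm with a two-finger parallel gripper is mounted at the origin on the work surface. World frame = base frame: x ahead of the robot, y to its left, z up, the work surface at z = 0. Lengths are in mm, angles in rad, forces in N, time in s.
With the tool pointing down it reaches from about 225 to 875 mm from the base axis. Payload 3.4 kg.
Tool frame: the origin (TCP) lies midway between the tips of the shut fingers; the grasp point (between the pads) lies 19 mm behind it (robot.grasp_offset is the distance from the TCP to the grasp point, in mm); z points along the fingers, y is the line along which they close (so a half turn about z gives the same grasp; the last joint's range is limited). The gripper opens to 85 mm and grips with 20 to 120 N. Pads are 22 mm wide; open, the fingers measure 114 mm over their backs; the gripper's body (76 mm by 85 mm) begins 54 mm behind the grasp point. The pads swing forward as they close: fully open they stand 13 mm farther back than shut.
Start: joints at [1.103, 0.276, 1.505, -0, 1.361, -0.121], TCP at [195.455, 540.796, 231.328] pointing down, gripper open.
Joint ranges: [-2.89, 2.89], [-0.75, 2.08], [0.22, 2.7], [-1.18, 4.32], [0.11, 2.71], [-2.7, 2.7]. Speed limits (rad/s): [2.57, 2.57, 3.14, 3.14, 3.14, 3.14].

INTERFACE

Orientations are given as a unit quaternion [w, x, y, z].
In Python, from plant import robot, imaging, workorder gives the robot as it stands.
- The arm moves only by the shell command python3 -m jog 'ROWS' [OPENING] [FORCE]. ROWS is JSON, a list that holds one entry, the list of rows, each a list of 4 numbers: the shift along the world's x, y, z in m, then the turn about the world's z in rad. In form: [[[tx, ty, tz, turn], ...]]. A call has 1 to 10 rows; each row is the pose to reach, as a shift and turn from the pose commanded when the call began; what a row does not reach only later rows make up. A row lasts 1/12 s, in which the tool goes at most 41.7 mm and 7.16 degrees, less where a joint would pass 70% of its speed; a pose out of reach is approached as far as the arm can. A call with a gripper value outside its range is refused whole. OPENING is the closure, from -1 (fully open) to 1 (shut), so that 0 is half open, set as the call begins (- or left out, the last holds). The fingers move at their own pace and stop on an object; FORCE is the grip in N (left out, the last holds). Time passes only in rows, so rows that repeat a pose let the fingers close. It gives the time, the measured TCP pose, the force, the opening and the grip force at its end, in the units of the state.
- robot.state(): the state, without advancing time (a new reading comes with each control period).
- imaging.get_image(name): name is "side" or "top"; returns the picture (400x640x3 uint8, blue, green, red); there is no depth.
- imaging.camera_params(name): a dict with "fx", "fy", "cx", "cy" (pixels), "R" (3x3) and "t" (3): a world point X has camera coordinates R X + t. Camera axes: x right, y down, z forward; pixel columns grow to the right and rows downward; lengths in mm; the calibration is good to about 2 mm. A picture is of the moment at which its call begins. camera_params takes no time and is no camera call.
- workorder.finish_job(): hands the job in; it is judged then, once.
Trained networks look in the newest picture that a camera, given by its name, has taken for a name from the list of things; names that differ only in an ending like _2 or _b are one class to them, and where a whole thing is asked for, a point or a joint stands for the part that bears it (a point fixed in the world has none). Each returns a list of dicts, best first, with "confidence" (0 to 1); they miss things now and then, are a little off and sometimes report something else, mostly with a low value. They report only what shows in the picture. A call takes as long as a camera call. They do not tell look-alikes from the thing itself.
- imaging.search_frame(query, camera): "at" ([x, y, z] in mm, in world coordinates, good to about 4 mm: the middle of the surface that is visible of it).
- imaging.masks_of(query, camera): "region" (400x640 bool, what is visible of it).
- imaging.tip_of(query, camera): "at" ([x, y, z] in mm, in world coordinates, good to about 4 mm: a listed point, or the origin of a listed thing).
The state is a dict: "time": time; "joints": joint angles; "qvel": joint speeds; "effort": joint torques, N m; "ee_pos": TCP position; "orientation": TCP orientation; "contact_force": force on the tool from outside, world axes, zero at the start; "moment": the same for the moment, N m; "gripper_width": opening from 0.0 (shut) to 1.0 (fully open); "grasp_force": force on a finger pad.
Only numpy, scipy, OpenCV 4.12 (cv2) and the standard library are available. Lean on these libraries where they do the work, as an engineer would, in place of code of your own. Each camera call takes 0.05 s, during which the arm holds its last target. There are 200 camera calls.

TASK

At this craft stand a freshly glued plywood display riser sits on its two rails with a press weight on it. Lift the weight off and set it upright on the round cork mat, then turn the riser over: tip it up on edge against the steel fence and lower it, without letting it slam down, onto its top so that the rails point up. Finish with it lying flat, one edge pushed snug and square against the front of the fence and its rails running straight away from the fence, and leave the paint pot, bottle and mug where they are.

Things in the scene. Friction and masses are not known exactly. Their poses are not given: they have to be found in the camera images.
- fence: Dark steel angle bar fixed to the bench, 420 mm long (y), 45 mm high, a row of holes in its upright leg. Origin at bench level at the middle of its flat front face (towards the robot), which is the plane x = 0; x points away from the robot, y along the fence, z up. A 45 mm wide foot lies behind the face.
- riser_mid (a point): Centre of a plywood riser, 0.22 kg: board 130 (x) x 160 (y) x 10 mm on two rails 36 mm high, 16 mm wide, full length along x, flush with the board at y = +-80; between them a 128 x 36 mm tunnel open at both x ends, one facing the fence. 46 mm high over all, origin half-way; board at z = 13 to 23 mm, z from rails to board (down once turned over). Slides when pushed; stood on an x end it stays up.
- weight_mid (a point): Centre of the dark steel press weight, 58 mm high over all: block 90 mm (x) by 56 mm (y) by 26 mm high, and on top of it a central upright grip rib 64 mm (x) by 16 mm (y) by 32 mm high. Origin half-way up (29 mm above its underside), so the rib spans z = -3 to +29 mm. About 0.7 kg. Starts standing on the riser's board.
- mat: Round cork mat, 120 mm diameter, 4 mm thick, fixed on the bench. Origin at the centre of its underside, z up.
- paint_pot: Bystander: clear lidded paint pot, 60 mm diameter, 75 mm high, standing near one end of the fence. Origin at the centre of its underside, z up.
- varnish: Bystander: white bottle, 58 mm diameter, 165 mm high, standing near the other end of the fence. Origin at the centre of its underside, z up.
- brush_mug: Bystander: steel mug 72 mm diameter, 95 mm high, with brushes standing up to about 170 mm. Origin at the centre of its underside, z up.
There are look-alikes about, which are no part of the job. Leave any green or pink look-alike of the part that bears weight_mid alone.

How it is judged:
By the outcome, as a careful person would: the job done as asked, in the order asked, and still so for the second after the job is handed in, with the robot touching nothing.
It also fails if it takes over 72 s, if anything falls off the work surface, if the arm or the gripper's body presses on something with over 40 N, if the wrist force passes 120 N, or if a joint passes its speed limit or range.

## Working session

There is one attempt and no reset: what is moved stays moved. The work goes in short steps, Python scripts to look and compute and a shell command to move; the robot and the scene stay as the last step left them, time stands still between calls to the robot, and variables do not carry over. Pictures are saved under pics/ and viewed, at most 10 in all, crops included, and the job is handed in when it is done.

```bash
mkdir -p pics; python3 - <<'E'
from plant import robot, imaging
import cv2,numpy as np
for c in("top","side"):
    im=imaging.get_image(c); cv2.imwrite(f"pics/{c}0.png",im)
    p=imaging.camera_params(c); print(c,p['fx'],p['cx'],p['cy'],np.round(-np.array(p['R']).T@np.array(p['t'])))
    for q in("fence","riser_mid","weight_mid","mat","paint_pot","varnish","brush_mug"):
        print(q,[(np.round(d['at']).tolist(),round(d['confidence'],2)) for d in imaging.tip_of(q,c)])
print(robot.state()); print(robot.grasp_offset)
E
```

```text
top 456.7578555392457 326.02531035635496 196.09054245951108 [ 473.   23. 1330.]
fence [([671.0, -59.0, 2.0], 0.63)]
riser_mid [([552.0, -74.0, 26.0], 0.71), ([422.0, 150.0, 2.0], 0.34)]
weight_mid [([583.0, 288.0, 31.0], 0.81), ([380.0, -267.0, 31.0], 0.74), ([851.0, -132.0, 27.0], 0.59), ([534.0, -98.0, 74.0], 0.55), ([561.0, 113.0, -1.0], 0.44)]
mat [([420.0, 148.0, 4.0], 0.77)]
paint_pot [([658.0, -250.0, 2.0], 0.71)]
varnish [([558.0, 114.0, 0.0], 0.77)]
brush_mug [([558.0, -347.0, -3.0], 0.62)]
side 361.6678029748647 328.11869842132216 200.44887557348383 [ 335. -506.  667.]
fence [([672.0, -61.0, -0.0], 0.91)]
riser_mid [([546.0, -74.0, 20.0], 0.84)]
weight_mid [([539.0, -96.0, 76.0], 0.96), ([848.0, -126.0, 32.0], 0.76), ([581.0, 285.0, 28.0], 0.72), ([385.0, -268.0, 30.0], 0.57)]
mat [([652.0, -252.0, -0.0], 0.71), ([416.0, 153.0, -0.0], 0.65)]
paint_pot [([654.0, -253.0, -2.0], 0.94)]
varnish [([559.0, 116.0, 0.0], 0.65), ([547.0, -76.0, 18.0], 0.42)]
brush_mug [([559.0, -345.0, 1.0], 0.64)]
{'time': 0.8, 'joints': array([ 1.10299856e+00,  2.75860581e-01,  1.50485195e+00,  2.97257930e-05,
        1.36070557e+00, -1.21023048e-01]), 'qvel': array([ 0.000536  ,  0.00116363, -0.00023887, -0.00096015, -0.0008043 ,
       -0.00036715]), 'effort': array([-5.71761811e-04, -4.16597879e+01, -2.46084952e+01, -5.98094903e-04,
        1.71040783e-04,  1.05032314e-05]), 'ee_pos': array([195.45457718, 540.81714819, 231.36970005]), 'orientation': array([1.14148273e-05, 1.72522955e-01, 9.85005493e-01, 8.77401155e-05]), 'contact_force': array([-0.88832576, -0.60685366,  0.25830239]), 'moment': array([0.00237078, 0.01043866, 0.00610199]), 'grasp_force': 0.0, 'gripper_width': 0.9986501503872948}
18.700000000000003
```

View pics/top0.png

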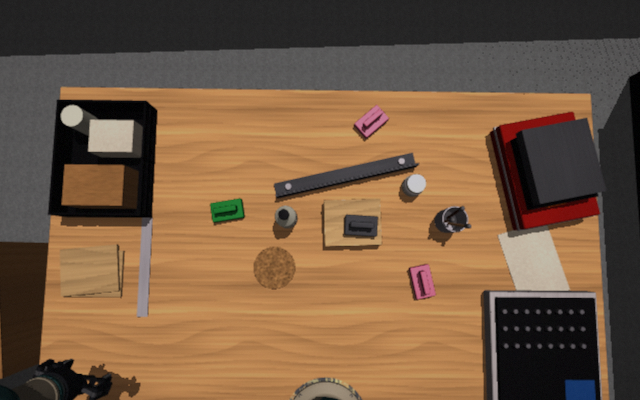

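View pics/side0.png

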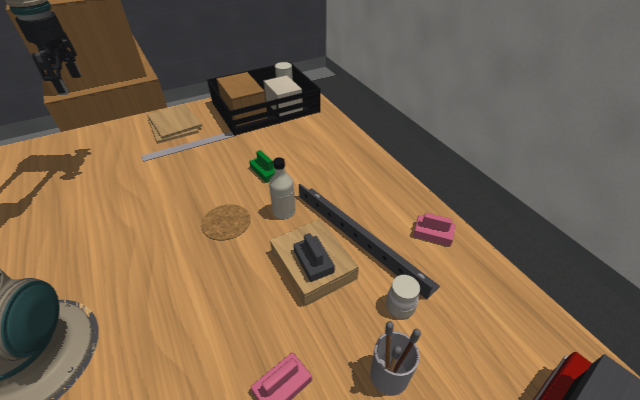

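The top view shows the fence running from (275,190) to (415,160), the riser at (352,223) and the mat at (274,268). There are four possible weights: dark (361,226), green (227,211), pink (371,122) and pink (422,282). The dark steel one is on the riser board, so it fits the description. I'll confirm it in an enlarged crop and measure the yaws.

```bash
cat > h.py <<'E'
from plant import robot, imaging
import cv2,numpy as np
def ray(c,uv,z):
    p=imaging.camera_params(c);R=np.array(p['R']);t=np.array(p['t']);C=-R.T@t
    uv=np.atleast_2d(uv).astype(float)
    d=np.c_[(uv[:,0]-p['cx'])/p['fx'],(uv[:,1]-p['cy'])/p['fy'],np.ones(len(uv))]@R
    return C+d*((z-C[2])/d[:,2])[:,None]
def proj(c,X):
    p=imaging.camera_params(c);q=np.atleast_2d(X)@np.array(p['R']).T+np.array(p['t'])
    return np.c_[p['fx']*q[:,0]/q[:,2]+p['cx'],p['fy']*q[:,1]/q[:,2]+p['cy']]
def rect(c,m,z):
    """min-area rectangle of mask m in plane z: centre, size, angle of long side (deg)"""
    v,u=np.nonzero(m);X=ray(c,np.c_[u,v],z)[:,:2].astype(np.float32)
    b=cv2.boxPoints(cv2.minAreaRect(X));e=b[1]-b[0],b[2]-b[1];e=max(e,key=np.linalg.norm)
    return b.mean(0).round(1),[round(float(np.linalg.norm(b[1]-b[0])),1),round(float(np.linalg.norm(b[2]-b[1])),1)],round(float(np.degrees(np.arctan2(e[1],e[0])))%180,1)
E
python3 - <<'E'
from h import *
im=imaging.get_image("top")
for q,z in(("fence",0),("riser_mid",46),("weight_mid",90),("mat",4)):
    for d in imaging.masks_of(q,"top")[:5]:
        m=d['region'].astype(bool); print(q,round(d['confidence'],2),m.sum(),rect("top",m,z))
        if q=="fence" and d['confidence']>.3:
            v,u=np.nonzero(m); us=np.arange(u.min()+8,u.max()-8); lo=[v[u==k].max()+.5 for k in us]
            k=cv2.fitLine(ray("top",np.c_[us,lo],0)[:,:2].astype(np.float32),cv2.DIST_HUBER,0,.01,.01).ravel();print("front low edge",k,np.degrees(np.arctan2(k[1],k[0])))
            break
a=cv2.resize(im[150:290,250:450],None,fx=4,fy=4,interpolation=cv2.INTER_CUBIC)
cv2.imwrite("pics/crop.png",a)
E
```

```text
fence 0.7 2270 (array([688.7, -56.5], dtype=float32), [430.0, 50.7], 103.0)
front low edge [ 2.2929770e-01 -9.7335637e-01  6.6319360e+02 -5.3145443e+01] -76.74428
riser_mid 0.6 2005 (array([546.9, -71.4], dtype=float32), [160.7, 132.3], 90.5)
weight_mid 0.86 695 (array([ 387.3, -255.4], dtype=float32), [59.9, 87.5], 11.7)
weight_mid 0.86 613 (array([ 824.7, -121.3], dtype=float32), [89.4, 56.9], 130.8)
weight_mid 0.61 650 (array([574.2, 271.5], dtype=float32), [87.8, 54.8], 100.0)
weight_mid 0.6 718 (array([534.9, -92.6], dtype=float32), [89.9, 59.8], 90.1)
mat 0.86 1392 (array([417.8, 150.1], dtype=float32), [118.1, 117.6], 135.7)
```

View pics/crop.png

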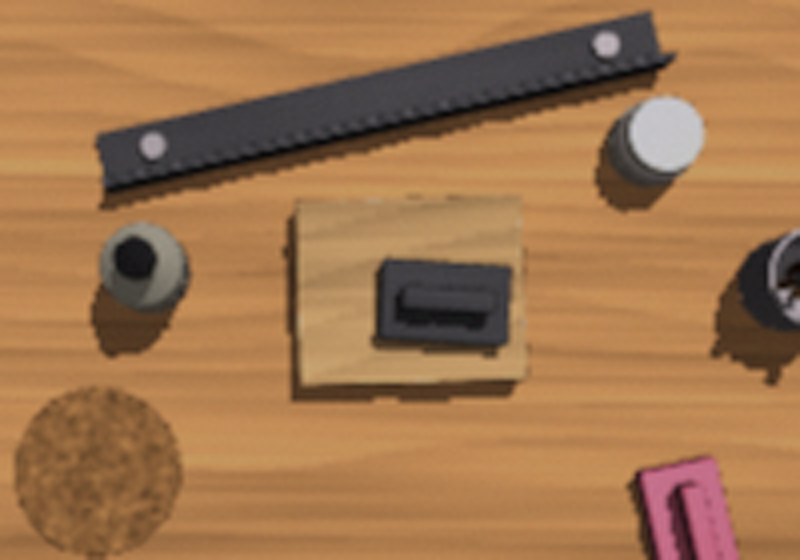

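The dark weight at crop (445,302) is the real one: steel-dark, on the board, with the rib along world y. I'm moving to it now.

```bash
python3 -m jog '[[[0.17,-0.318,0,-0.64],[0.17,-0.318,0,-0.64],[0.17,-0.318,0,-0.64],[0.17,-0.318,0,-0.64],[0.17,-0.318,0,-0.64],[0.17,-0.318,0,-0.64],[0.17,-0.318,0,-0.64],[0.17,-0.318,0,-0.64],[0.17,-0.318,0,-0.64],[0.17,-0.318,0,-0.64]]]' -1 60
python3 -m jog '[[[0.171,-0.318,0,-0.636],[0.171,-0.318,0,-0.636],[0.171,-0.318,0,-0.636],[0.171,-0.318,0,-0.636],[0.171,-0.318,0,-0.636],[0.171,-0.318,0,-0.636],[0.171,-0.318,0,-0.636],[0.171,-0.318,0,-0.636],[0.171,-0.318,0,-0.636],[0.171,-0.318,-0.05,-0.636]]]' -1 60
```

```text
time: 1.88
ee_pos: [367.7, 218.8, 231.6]
orientation: [0.002, 0.476, 0.879, -0.001]
contact_force: [-0.6, 0.4, 0.1]
gripper_width: 1.004
grasp_force: 0.0
time: 2.72
ee_pos: [546.0, -101.8, 196.3]
orientation: [0.01, 0.727, 0.687, 0.004]
contact_force: [1.3, 0.3, 0.8]
gripper_width: 1.0
grasp_force: 0.0
```

```bash
python3 -m jog '[[[0,0,-0.03,0],[0,0,-0.06,0],[0,0,-0.09,0],[0,0,-0.105,0],[0,0,-0.105,0]]]' -1 60
python3 -m jog '[[[0,0,0,0],[0,0,0,0],[0,0,0,0],[0,0,0,0],[0,0,0,0],[0,0,0,0],[0,0,0,0],[0,0,0,0]]]' 1 60
python3 -m jog '[[[0,0,0.02,0],[0,0,0.04,0],[0,0,0.06,0],[0,0,0.08,0],[0,0,0.08,0]]]'
```

```text
time: 3.13
ee_pos: [533.7, -93.5, 80.9]
orientation: [-0.004, 0.725, 0.689, -0.002]
contact_force: [-0.3, 0.0, 0.1]
gripper_width: 1.002
grasp_force: 0.0
time: 3.8
ee_pos: [537.8, -95.5, 85.9]
orientation: [0.001, 0.725, 0.688, 0.001]
contact_force: [1.6, 0.2, 5.5]
gripper_width: 0.171
grasp_force: 62.2
time: 4.22
ee_pos: [537.7, -95.7, 167.0]
orientation: [0.002, 0.725, 0.688, 0.001]
contact_force: [1.8, -0.5, -5.2]
gripper_width: 0.168
grasp_force: 60.7
```

```bash
python3 -m jog '[[[-0.012,0.025,0,0],[-0.036,0.074,0,0],[-0.06,0.123,0,0],[-0.084,0.172,0,0],[-0.108,0.221,0,0],[-0.1195,0.246,0,0],[-0.1195,0.246,-0.02,0],[-0.1195,0.246,-0.05,0],[-0.1195,0.246,-0.08,0],[-0.1195,0.246,-0.08,0]]]'
python3 - <<'E'
from h import *
im=imaging.get_image("top")
for d in imaging.tip_of("weight_mid","top")[:5]: print(np.round(d['at']),round(d['confidence'],2))
for d in imaging.tip_of("mat","top")[:2]: print(np.round(d['at']),round(d['confidence'],2))
im=imaging.get_image("side")
for d in imaging.tip_of("weight_mid","side")[:5]: print(np.round(d['at']),round(d['confidence'],2))
a=cv2.resize(im[100:330,130:430],None,fx=2.6,fy=2.6); cv2.imwrite("pics/s1.png",a)
print(robot.state()['ee_pos'])
E
```

```text
time: 5.05
ee_pos: [409.9, 150.2, 78.8]
orientation: [-0.004, 0.724, 0.689, -0.007]
contact_force: [-2.1, -0.7, -6.3]
gripper_width: 0.17
grasp_force: 60.7
[ 381. -269.   30.] 0.7
[ 847. -127.   24.] 0.68
[585. 289.  29.] 0.65
[673. -62.   1.] 0.45
[420. 150.   1.] 0.92
[ 657. -247.    2.] 0.56
[ 848. -126.   29.] 0.94
[583. 284.  30.] 0.79
[ 387. -267.   29.] 0.63
[417. 155.  75.] 0.6
[418.61535864 150.61984584  85.85034423]
```

View pics/s1.png

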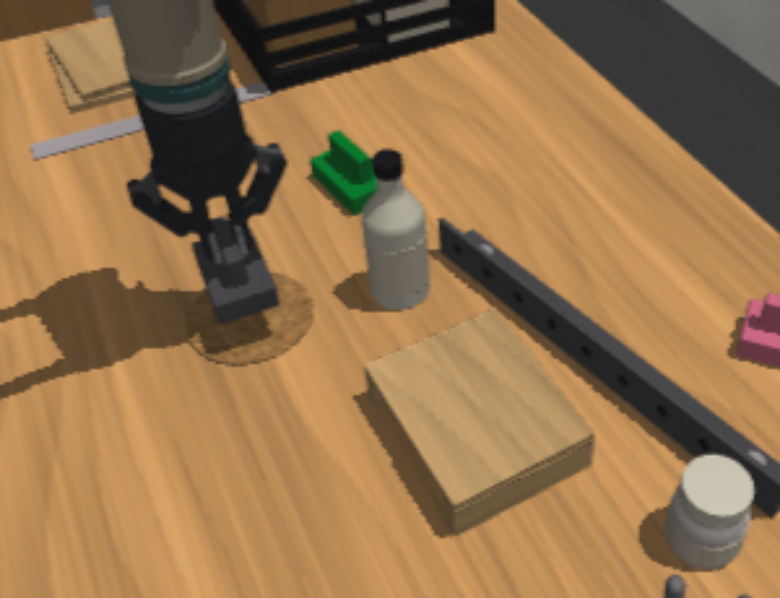

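The weight hangs upright over the mat (crop (235,280)). I'm lowering it.

```bash
python3 -m jog '[[[0,-0.001,-0.015,0],[0,-0.001,-0.03,0],[0,-0.001,-0.037,0],[0,-0.001,-0.039,0],[0,-0.001,-0.041,0],[0,-0.001,-0.042,0],[0,-0.001,-0.042,0],[0,-0.001,-0.042,0]]]'
```

```text
time: 5.97
ee_pos: [417.8, 150.0, 44.0]
orientation: [0.001, 0.725, 0.688, 0.001]
contact_force: [-2.8, 1.3, 3.8]
gripper_width: 0.172
grasp_force: 62.3
```

```bash
python3 -m jog '[[[0,0,0,0],[0,0,0,0],[0,0,0,0],[0,0,0,0],[0,0,0.005,0],[0,0,0.03,0],[0,0,0.06,0],[0,0,0.09,0],[0,0,0.09,0]]]' -1
python3 -m jog '[[[0,-0.025,0,-0.12],[0.005,-0.05,0,-0.24],[0.01,-0.075,0,-0.36],[0.01,-0.1,0,-0.48],[0.015,-0.125,0,-0.6],[0.015,-0.15,0,-0.72],[0.02,-0.175,0,-0.84],[0.02,-0.2,0,-0.96],[0.023,-0.225,0,-1.08],[0.023,-0.248,0,-1.2]]]'
python3 -m jog '[[[0,0,0,-0.083],[0,0,-0.03,-0.083],[0,0,-0.06,-0.083],[0,0,-0.09,-0.083],[0,0,-0.118,-0.083],[0,0,-0.123,-0.083],[0,0,-0.123,-0.083]]]'
python3 - <<'E'
from h import *
for c in("top","side"):
    im=imaging.get_image(c); cv2.imwrite(f"pics/{c}2.png",im)
    for d in imaging.tip_of("weight_mid",c)[:5]: print(np.round(d['at']),round(d['confidence'],2))
E
```

```text
time: 6.72
ee_pos: [421.0, 150.6, 138.0]
orientation: [0.003, 0.725, 0.689, 0.005]
contact_force: [0.4, -0.3, -0.3]
gripper_width: 1.002
grasp_force: 0.0
time: 7.55
ee_pos: [440.3, -99.8, 132.5]
orientation: [0.0, 0.988, 0.156, 0.0]
contact_force: [-0.1, 0.2, 0.4]
gripper_width: 1.003
grasp_force: 0.0
time: 8.13
ee_pos: [438.3, -97.6, 8.1]
orientation: [-0.001, 0.993, 0.118, -0.002]
contact_force: [0.3, -0.3, -0.1]
gripper_width: 1.001
grasp_force: 0.0
[584. 291.  31.] 0.88
[ 379. -270.   25.] 0.82
[417. 151.  35.] 0.66
[421. 153.  34.] 0.79
[ 850. -126.   34.] 0.67
[ 385. -268.   32.] 0.56
```

View pics/side2.png

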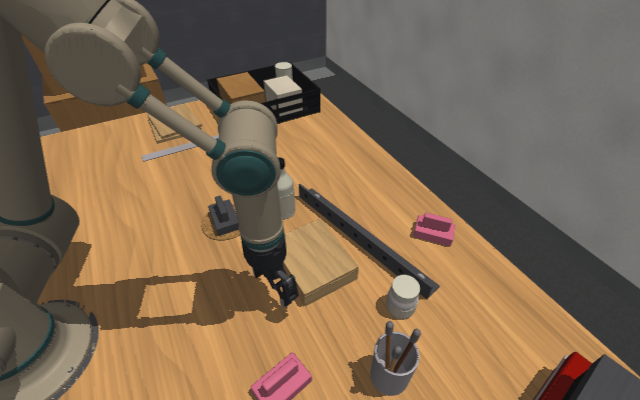

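```bash
python3 -m jog '[[[0.008,0.002,0,0],[0.016,0.004,0,0],[0.024,0.0055,0,0],[0.031,0.0073,0,0],[0.037,0.0087,0,0],[0.043,0.010,0,0],[0.049,0.0115,0,0],[0.055,0.013,0,0],[0.06,0.014,0,0],[0.06,0.014,0,0]]]'
python3 -m jog '[[[0.004,0.001,0,0],[0.008,0.002,0,0],[0.011,0.0026,0,0],[0.014,0.0033,0,0],[0.017,0.004,0,0],[0.017,0.004,0,0]]]'
python3 - <<'E'
from h import *
im=imaging.get_image("top")
a=cv2.resize(im[130:270,250:450],None,fx=4,fy=4,interpolation=cv2.INTER_CUBIC); cv2.imwrite("pics/t3.png",a)
E
```

```text
time: 9.17
ee_pos: [501.6, -84.1, 9.7]
orientation: [0.0, 0.993, 0.118, 0.001]
contact_force: [-0.6, -0.1, 0.0]
gripper_width: 0.996
grasp_force: 0.0
time: 9.67
ee_pos: [517.8, -80.1, 9.7]
orientation: [0.0, 0.993, 0.118, 0.0]
contact_force: [0.2, -0.2, -0.3]
gripper_width: 1.003
grasp_force: 0.0
```

View pics/t3.png

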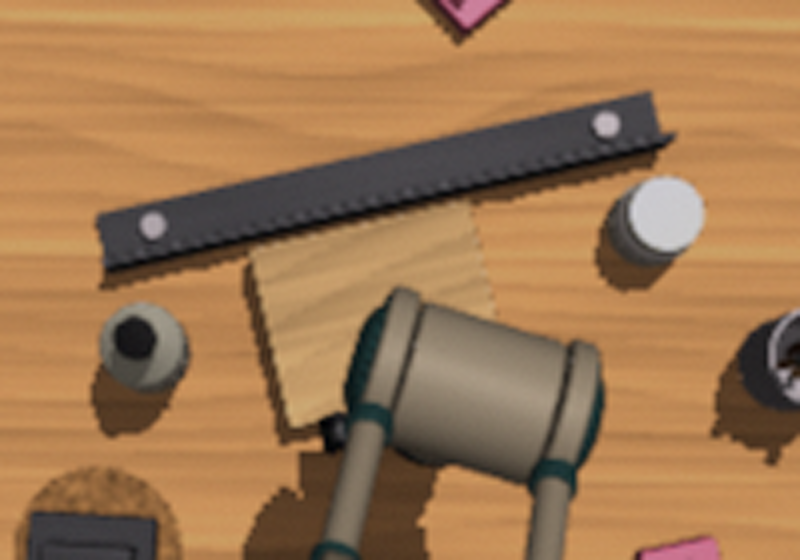

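Riser is square and nearly at the fence (far edge crop (250,250)–(470,205)). I'm creeping to contact.

```bash
python3 -m jog '[[[0.002,0.0005,0,0],[0.004,0.001,0,0],[0.006,0.0014,0,0],[0.006,0.0014,0,0]]]' | grep -E "ee|cont"
python3 -m jog '[[[0.001,0.0002,0,0],[0.002,0.0005,0,0],[0.003,0.0007,0,0],[0.003,0.0007,0,0]]]' | grep -E "ee|cont"
python3 -m jog '[[[0.001,0.0002,0,0],[0.002,0.0005,0,0],[0.003,0.0007,0,0],[0.003,0.0007,0,0]]]' | grep -E "ee|cont"
```

```text
ee_pos: [523.4, -78.7, 9.7]
contact_force: [-0.8, 0.1, -0.4]
ee_pos: [526.2, -78.1, 9.7]
contact_force: [-0.4, -0.3, 1.1]
ee_pos: [526.9, -77.7, 9.6]
contact_force: [-5.8, -3.1, 4.9]
```

```bash
python3 -m jog '[[[0.002,0.0005,0,0],[0.004,0.0009,0,0],[0.004,0.0009,0,0],[0.004,0.0009,0.004,0],[0.004,0.0009,0.008,0],[0.004,0.0009,0.012,0],[0.004,0.0009,0.016,0],[0.004,0.0009,0.016,0]]]' | grep -E "ee|cont"
python3 - <<'E'
from h import *
im=imaging.get_image("side")
a=cv2.resize(im[150:330,220:460],None,fx=3.3,fy=3.3,interpolation=cv2.INTER_CUBIC); cv2.imwrite("pics/s4.png",a)
E
```

```text
ee_pos: [527.1, -77.0, 24.6]
contact_force: [-11.6, -5.7, 0.5]
```

View pics/s4.png

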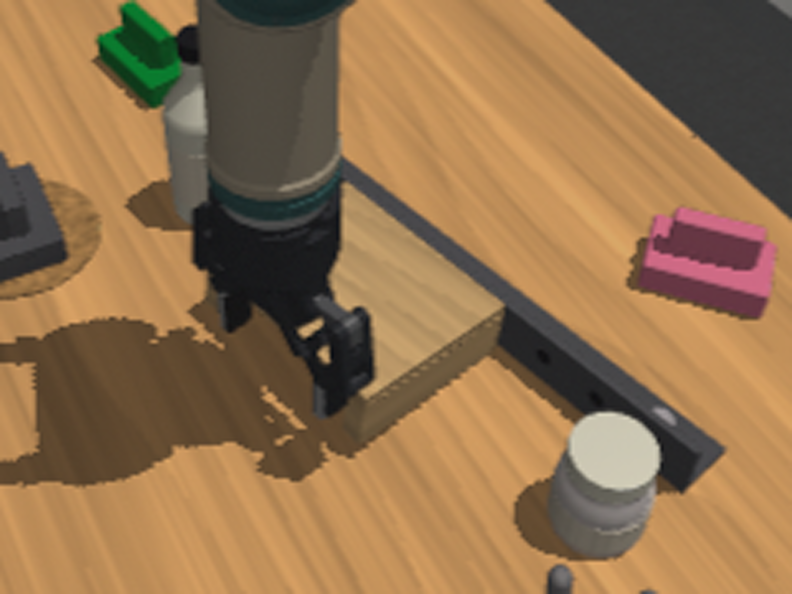

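```bash
python3 - <<'E'
from h import *
b=ray("side",[[329,283.3],[371.5,256]],0); t=ray("side",[[328.2,271.5],[372,242.4]],46)
print(b.round(),t.round(),np.linalg.norm(b[1]-b[0]),np.linalg.norm(t[1]-t[0]), t[0]-b[0], t[1]-b[1])
E
```

```text
[[ 557. -131.    0.]
 [ 679. -114.    0.]] [[ 555. -131.   46.]
 [ 677. -111.   46.]] 122.55117942540505 124.46770325247854 [-2.89734673 -0.47062819 46.        ] [-1.56566005  3.53019939 46.        ]
```

```bash
python3 -m jog '[[[0,0,0.004,0],[0.001,0.0002,0.008,0],[0.001,0.0002,0.012,0],[0.002,0.0005,0.016,0],[0.003,0.0007,0.02,0],[0.004,0.001,0.024,0],[0.0045,0.001,0.026,0],[0.0045,0.001,0.026,0]]]' | grep -E "ee|cont"
python3 - <<'E'
from h import *
im=imaging.get_image("side")
a=cv2.resize(im[150:330,220:460],None,fx=3.3,fy=3.3,interpolation=cv2.INTER_CUBIC); cv2.imwrite("pics/s5.png",a)
E
```

```text
ee_pos: [531.2, -76.1, 50.7]
contact_force: [-12.0, -5.6, 2.0]
```

View pics/s5.png

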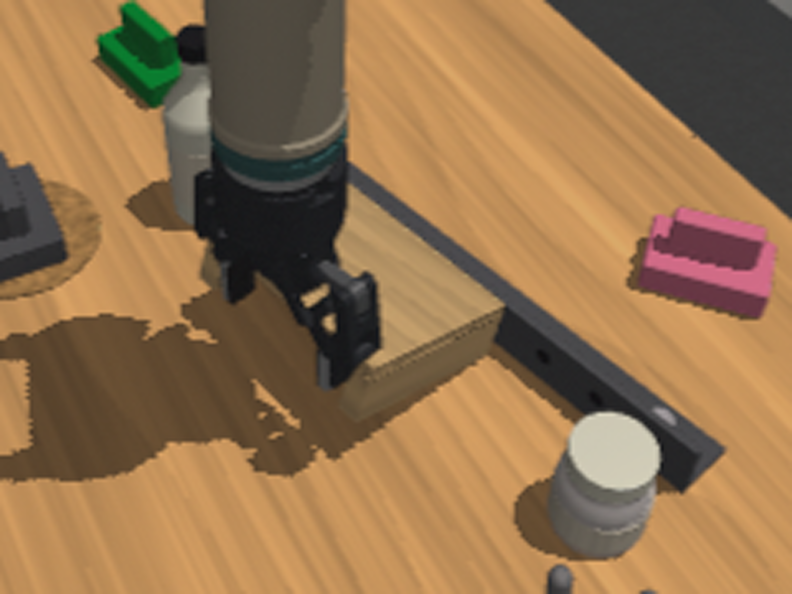

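It tips well with friction, but past balance it could topple over the fence uncontrolled. I'll lower it again and redo the push straddling one rail, so I can pinch that rail before the balance point.

```bash
python3 -m jog '[[[-0.001,0,-0.005,0],[-0.002,-0.0005,-0.01,0],[-0.003,-0.0007,-0.015,0],[-0.004,-0.001,-0.02,0],[-0.0045,-0.001,-0.026,0],[-0.0045,-0.001,-0.03,0],[-0.0045,-0.001,-0.035,0],[-0.0045,-0.001,-0.04,0],[-0.0045,-0.001,-0.042,0],[-0.0045,-0.001,-0.042,0]]]' | grep -E "ee|cont"
python3 -m jog '[[[-0.01,-0.0023,0,0],[-0.02,-0.0046,0,0],[-0.04,-0.009,0.03,0],[-0.06,-0.0137,0.06,0],[-0.09,-0.021,0.09,0],[-0.12,-0.05,0.09,0],[-0.12,-0.08,0.09,0],[-0.12,-0.08,0.09,0]]]' | grep -E "ee|cont"
python3 - <<'E'
from h import *
im=imaging.get_image("top"); cv2.imwrite("pics/t6.png",im)
for d in imaging.tip_of("riser_mid","top")[:1]: print(np.round(d['at']))
for d in imaging.masks_of("riser_mid","top")[:2]:
    m=d['region'].astype(bool); print(round(d['confidence'],2),m.sum(),rect("top",m,46))
im=imaging.get_image("side"); 
for d in imaging.tip_of("riser_mid","side")[:1]: print(np.round(d['at']))
E
```

```text
ee_pos: [526.7, -77.0, 8.1]
contact_force: [-10.8, -7.2, -0.2]
ee_pos: [413.6, -160.9, 101.3]
contact_force: [0.7, -0.7, 0.2]
[598. -49.  25.]
0.76 2562 (array([595.9, -47.4], dtype=float32), [161.5, 130.6], 104.1)
[598. -49.  18.]
```

```bash
python3 -m jog '[[[0.03,0.006,-0.02,0],[0.06,0.012,-0.04,0],[0.09,0.018,-0.06,0],[0.107,0.021,-0.08,0],[0.107,0.021,-0.093,0],[0.107,0.021,-0.093,0],[0.107,0.021,-0.093,0],[0.107,0.021,-0.093,0]]]' 0
python3 - <<'E'
from h import *
im=imaging.get_image("top")
S=robot.state();print(S['ee_pos'],S['orientation'])
d=imaging.masks_of("riser_mid","top")[0];print(rect("top",d['region'].astype(bool),46))
E
```

```text
time: 14.57
ee_pos: [519.8, -134.9, 6.9]
orientation: [-0.0, 0.993, 0.118, -0.0]
contact_force: [0.7, 0.3, 0.2]
gripper_width: 0.503
grasp_force: 0.0
[ 520.02932031 -135.21311892    7.42157276] [2.31890296e-04 9.93034653e-01 1.17821797e-01 3.85642158e-04]
(array([595.5, -46.4], dtype=float32), [161.6, 131.3], 103.8)
```

```bash
python3 -m jog '[[[0.008,-0.003,0,0],[0.014,-0.002,0,0],[0.0185,-0.0002,0,0],[0.0205,0.0003,0,0],[0.0225,0.0007,0,0],[0.0245,0.0012,0,0],[0.0255,0.0015,0,0],[0.0255,0.0015,0,0]]]' | grep -E "ee|cont"
```

```text
ee_pos: [540.8, -135.1, 6.6]
contact_force: [-11.1, -6.8, 7.5]
```

```bash
python3 -m jog '[[[0,0,0.004,0],[0,0,0.008,0],[0,0,0.012,0],[0,0,0.016,0],[0,0,0.02,0],[0.001,0.0002,0.025,0],[0.002,0.0005,0.03,0],[0.003,0.0007,0.035,0],[0.0044,0.001,0.042,0],[0.0044,0.001,0.042,0]]]' | grep -E "ee|cont"
python3 - <<'E'
from h import *
im=imaging.get_image("side"); cv2.imwrite("pics/s7.png",im)
d=imaging.tip_of("riser_mid","side")[:1]; print([np.round(x['at']) for x in d])
E
```

```text
ee_pos: [545.6, -133.9, 48.7]
contact_force: [-8.6, -4.6, 2.5]
[]
```

```bash
python3 -m jog '[[[0.002,0.0005,0.005,0],[0.004,0.001,0.01,0],[0.0065,0.0015,0.015,0],[0.01,0.0023,0.02,0],[0.0135,0.003,0.025,0],[0.017,0.004,0.03,0],[0.021,0.005,0.035,0],[0.026,0.006,0.039,0],[0.026,0.006,0.039,0]]]' | grep -E "ee|cont"
python3 - <<'E'
from h import *
im=imaging.get_image("side")
a=cv2.resize(im[150:330,220:460],None,fx=3.3,fy=3.3,interpolation=cv2.INTER_CUBIC); cv2.imwrite("pics/s8.png",a)
E
```

```text
ee_pos: [564.8, -129.5, 88.5]
contact_force: [-25.9, -9.9, 19.0]
```

View pics/s8.png

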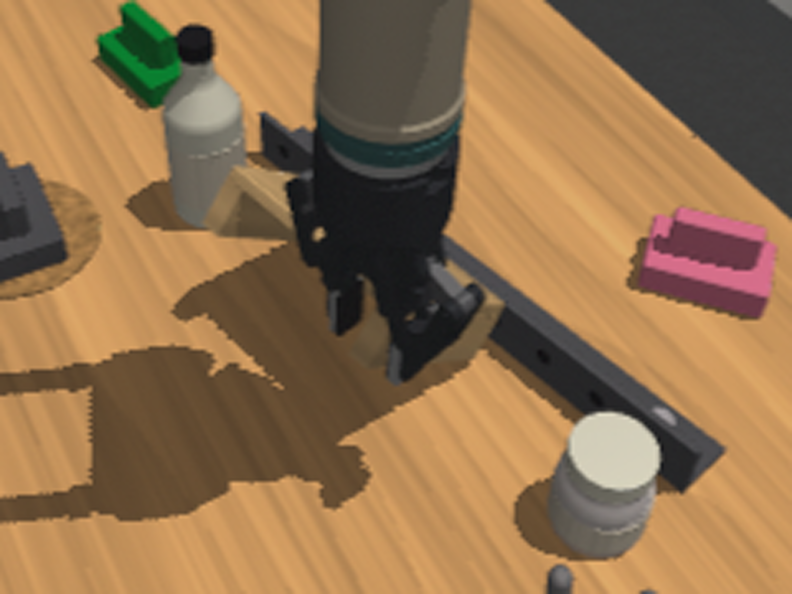

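```bash
python3 -m jog '[[[-0.002,-0.0005,0.003,0],[-0.002,-0.0005,0.005,0],[0,0,0.007,0],[0.002,0.0005,0.009,0]]]' | grep -E "ee|cont"
python3 -m jog '[[[0.003,0.0007,0.002,0],[0.006,0.0014,0.004,0],[0.008,0.002,0.005,0],[0.008,0.002,0.005,0]]]' | grep -E "ee|cont"
```

```text
ee_pos: [570.9, -128.0, 97.1]
contact_force: [-16.5, -6.4, 12.7]
ee_pos: [584.4, -124.6, 102.4]
contact_force: [-6.2, -1.0, 5.9]
```

```bash
python3 -m jog '[[[0,0,-0.003,0],[0,0,-0.004,0],[0,0,-0.004,0],[0,0,-0.004,0],[0,0,-0.004,0],[0,0,-0.004,0],[0,0,-0.004,0]]]' 1 40 | grep -vE "ori"
```

```text
time: 18.32
ee_pos: [578.7, -126.0, 98.8]
contact_force: [-18.3, -5.7, 17.6]
gripper_width: 0.18
grasp_force: 45.2
```

```bash
python3 -m jog '[[[0,0,0.003,0],[0.002,0.0005,0.006,0],[0.008,0.0018,0.0097,0],[0.013,0.003,0.012,0],[0.018,0.004,0.0135,0],[0.022,0.005,0.015,0],[0.026,0.006,0.0156,0],[0.026,0.006,0.0156,0]]]' | grep -vE "ori"
```

```text
time: 18.98
ee_pos: [601.6, -121.0, 116.9]
contact_force: [-27.5, -8.4, 32.3]
gripper_width: 0.183
grasp_force: 54.8
```

```bash
python3 - <<'E'
from h import *
im=imaging.get_image("side"); cv2.imwrite("pics/s9.png",im)
for c in("side",):
  for d in imaging.tip_of("riser_mid",c)[:2]: print(np.round(d['at']),d['confidence'])
E
```

```text
[612. -45.  89.] 0.76
```

The far end has ridden up onto the fence's top edge: the centre is at z = 89 and the reaction lies along the end-face normal. I'll pull back while still holding the rail and set the end down on the bench.

```bash
python3 -m jog '[[[-0.008,-0.002,0,0],[-0.016,-0.004,0,0],[-0.024,-0.0055,0,0],[-0.032,-0.0075,0,0],[-0.04,-0.0095,0,0],[-0.048,-0.011,0,0],[-0.056,-0.013,0,0],[-0.056,-0.013,0,0]]]' | grep -vE "ori"
python3 - <<'E'
from h import *
for c in("side","top"):
  im=imaging.get_image(c); cv2.imwrite(f"pics/{c}9.png",im)
  for d in imaging.tip_of("riser_mid",c)[:2]: print(np.round(d['at']),d['confidence'])
E
```

```text
time: 19.75
ee_pos: [553.7, -131.6, 112.8]
contact_force: [0.2, 1.0, -1.7]
gripper_width: 0.174
grasp_force: 51.0
[ 655. -254.    3.] 0.73
[575. -55.  90.] 0.93
```

```bash
python3 -m jog '[[[0,0,-0.008,0],[0,0,-0.016,0],[0,0,-0.022,0],[0,0,-0.025,0],[0,0,-0.025,0]]]' - 25 | grep -vE "ori"
python3 -m jog '[[[0.006,0.0014,0,0],[0.012,0.003,0,0],[0.018,0.0042,0,0],[0.022,0.005,0,0],[0.024,0.0056,0,0],[0.024,0.0056,0,0]]]'  | grep -vE "ori"
python3 -m jog '[[[0.002,0.0005,0,0],[0.004,0.001,0,0],[0.004,0.001,0,0]]]'  | grep -vE "ori"
```

```text
time: 20.37
ee_pos: [555.9, -131.9, 90.8]
contact_force: [-6.4, -0.4, 19.2]
gripper_width: 0.18
grasp_force: 53.7
time: 20.87
ee_pos: [580.2, -126.3, 94.5]
contact_force: [-10.3, 0.4, 36.7]
gripper_width: 0.18
grasp_force: 55.1
time: 21.12
ee_pos: [584.6, -125.3, 94.7]
contact_force: [-10.1, 1.3, 36.8]
gripper_width: 0.181
grasp_force: 56.6
```

```bash
python3 -m jog '[[[0,0,0.003,0],[0,0,0.006,0],[0,0,0.007,0],[0,0,0.007,0]]]' - 25 | grep -vE "ori"
python3 -m jog '[[[0.004,0.001,0.002,0],[0.008,0.002,0.004,0],[0.012,0.003,0.007,0],[0.012,0.003,0.007,0]]]'  | grep -vE "ori"
python3 - <<'E'
from h import *
for c in("side","top"):
  im=imaging.get_image(c); cv2.imwrite(f"pics/{c}10.png",im)
  for d in imaging.tip_of("riser_mid",c)[:1]: print(np.round(d['at']),d['confidence'])
E
```

```text
time: 21.45
ee_pos: [584.2, -125.0, 95.3]
contact_force: [-1.4, -0.6, 5.0]
gripper_width: 0.182
grasp_force: 52.1
time: 21.78
ee_pos: [597.3, -121.8, 102.2]
contact_force: [0.3, -0.4, -1.4]
gripper_width: 0.181
grasp_force: 51.6
[598. -48.  71.] 0.73
[601. -47.  81.] 0.75
```

```bash
python3 -m jog '[[[0,0,-0.003,0],[0,0,-0.006,0],[0,0,-0.006,0]]]' - 25 | grep -E "ee|cont"
python3 -m jog '[[[0.005,0.0011,0,0],[0.01,0.0023,0,0],[0.015,0.0035,0,0],[0.02,0.0046,0,0],[0.02,0.0046,0,0]]]'  | grep -E "ee|cont"
python3 -m jog '[[[0.005,0.0011,0.001,0],[0.01,0.0023,0.002,0],[0.01,0.0023,0.002,0]]]'  | grep -E "ee|cont"
```

```text
ee_pos: [595.6, -121.9, 95.6]
contact_force: [0.5, -0.1, -1.3]
ee_pos: [617.5, -117.1, 96.3]
contact_force: [0.3, 0.7, -3.3]
ee_pos: [623.9, -114.8, 97.9]
contact_force: [-5.5, -0.1, -0.7]
```

```bash
python3 -m jog '[[[0.004,0.001,-0.002,0],[0.008,0.002,-0.003,0],[0.012,0.003,-0.003,0],[0.012,0.003,-0.003,0]]]'  | grep -E "ee|cont"
python3 -m jog '[[[0.004,0.001,0,0],[0.008,0.002,0,0],[0.012,0.003,0,0],[0.012,0.003,0,0]]]'  | grep -E "ee|cont"
python3 - <<'E'
from h import *
for c in("side","top"):
  im=imaging.get_image(c); cv2.imwrite(f"pics/{c}11.png",im)
  for d in imaging.tip_of("riser_mid",c)[:1]: print(np.round(d['at']),d['confidence'])
a=cv2.resize(cv2.imread("pics/side11.png")[150:330,220:460],None,fx=3.3,fy=3.3,interpolation=cv2.INTER_CUBIC); cv2.imwrite("pics/s11.png",a)
E
```

```text
ee_pos: [636.9, -111.9, 96.2]
contact_force: [-4.4, -0.1, 4.3]
ee_pos: [648.6, -108.9, 95.2]
contact_force: [-4.6, -0.6, 2.9]
[636. -38.  62.] 0.71
[639. -38.  69.] 0.73
```

View pics/s11.png

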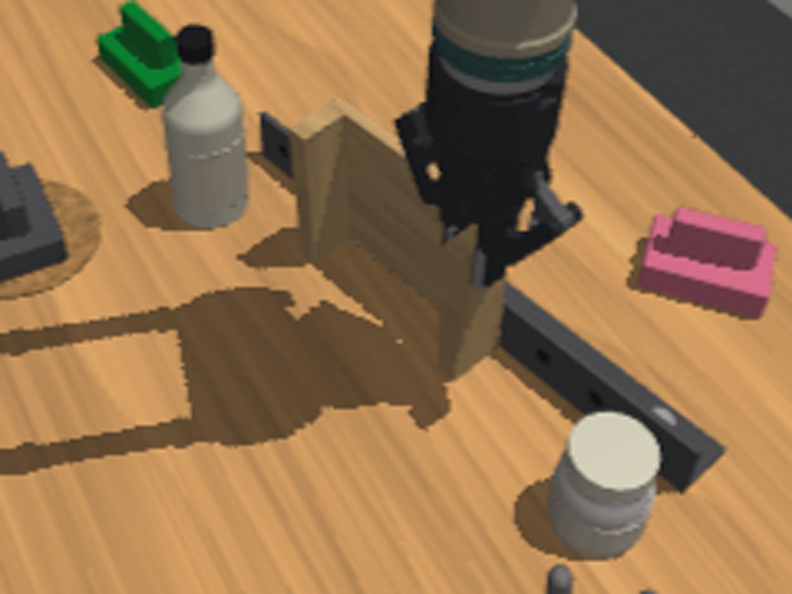

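The riser now stands upright with its board flat against the fence (crop (400,230)). I'm releasing it to regrip the rail farther from the board for lowering.

```bash
python3 -m jog '[[[-0.001,0,0,0],[-0.001,0,0,0],[-0.001,0,0,0],[-0.001,0,0,0],[-0.001,0,0,0]]]' 0 40 | grep -vE "ori"
python3 - <<'E'
from h import *
P=[]
for c in("side","top"):
  im=imaging.get_image(c)
  for d in imaging.tip_of("riser_mid",c)[:1]: print(np.round(d['at']),d['confidence']); P.append(d['at'])
c=np.mean(P,0)[:2]; t=robot.state()['ee_pos']; d=(t[:2]-c); ex=np.array([.973,.229]);ey=np.array([-.229,.973]); print(t,"tcp rel centre x',y'",d@ex,d@ey, "centre rel fence",(c-[596.5,-47.5])@ex-65)
E
```

```text
time: 24.18
ee_pos: [649.6, -109.0, 95.5]
contact_force: [-0.3, 0.0, -0.2]
gripper_width: 0.503
grasp_force: 0.0
[636. -38.  60.] 0.79
[639. -39.  68.] 0.68
[ 649.0841532  -108.9762069    95.24584151] tcp rel centre x',y' -4.521370312205367 -70.84552039245331 centre rel fence -23.392300000000006
```

```bash
python3 -m jog '[[[-0.0044,-0.001,-0.004,0],[-0.0044,-0.001,-0.004,0]]]' 0 40 | grep -E "ee|cont"
python3 -m jog '[[[0,0,0,0],[0,0,0,0],[0,0,0,0],[0,0,0,0],[0,0,0,0],[0,0,0,0],[0,0,0.003,0],[0,0,0.008,0],[0,0,0.008,0]]]' 1 40 | grep -vE "ori"
python3 -m jog '[[[-0.005,-0.001,0,0],[-0.013,-0.003,0,0],[-0.024,-0.0056,0,0],[-0.036,-0.0085,0,0],[-0.05,-0.0118,0,0],[-0.064,-0.015,0,0],[-0.078,-0.0184,0,0],[-0.092,-0.0217,0,0],[-0.106,-0.025,0,0],[-0.118,-0.0278,0,0]]]' | grep -vE "ori"
python3 -m jog '[[[-0.01,-0.0023,0,0],[-0.017,-0.004,0,0],[-0.021,-0.005,0,0],[-0.021,-0.005,0,0]]]' | grep -vE "ori"
python3 - <<'E'
from h import *
P=[]
for c in("side","top"):
  im=imaging.get_image(c)
  for d in imaging.tip_of("riser_mid",c)[:1]: print(np.round(d['at']),d['confidence']); P.append(d['at'])
c=np.mean(P,0)[:2]; t=robot.state()['ee_pos']; d=(t[:2]-c); ex=np.array([.973,.229]);ey=np.array([-.229,.973]); print(t,"tcp rel centre x',y'",d@ex,d@ey, "centre rel fence",(c-[596.5,-47.5])@ex-65)
E
```

```text
ee_pos: [643.1, -109.9, 90.4]
contact_force: [-0.4, 0.4, 0.1]
time: 25.3
ee_pos: [645.1, -110.1, 100.2]
contact_force: [0.1, 1.0, -2.2]
gripper_width: 0.18
grasp_force: 39.7
time: 26.13
ee_pos: [523.9, -137.8, 99.1]
contact_force: [-0.2, 0.1, -3.0]
gripper_width: 0.179
grasp_force: 39.7
time: 26.47
ee_pos: [504.6, -142.9, 99.4]
contact_force: [0.9, 0.0, -1.9]
gripper_width: 0.185
grasp_force: 39.6
[496. -73.  68.] 0.91
[502. -71.  76.] 0.52
[ 506.25990091 -142.88988855   99.31501564] tcp rel centre x',y' -9.241450895232234 -70.72422887135085 centre rel fence -165.40644999999998
```

```bash
python3 -m jog '[[[0,0,-0.004,0],[0,0,-0.008,0],[0,0,-0.008,0]]]' 1 20 | grep -E "ee|cont|grasp"
python3 -m jog '[[[0.005,0.0011,0.001,0],[0.0095,0.0022,0.002,0],[0.014,0.0033,0.003,0],[0.0189,0.0044,0.0035,0],[0.024,0.0056,0.0035,0],[0.0285,0.0067,0.004,0],[0.033,0.0078,0.004,0],[0.0381,0.009,0.004,0],[0.0381,0.009,0.004,0]]]' | grep -E "ee|cont"
cat > c.py <<'E'
from h import *
P=[]
for c in("side","top"):
  im=imaging.get_image(c)
  for d in imaging.tip_of("riser_mid",c)[:1]: print(np.round(d['at']),d['confidence']); P.append(d['at'])
c=np.mean(P,0)[:2]; t=robot.state()['ee_pos']; d=(t[:2]-c); ex=np.array([.973,.229]);ey=np.array([-.229,.973]); print(t,"tcp rel centre x',y'",d@ex,d@ey, "centre rel fence",(c-[596.5,-47.5])@ex-65)
E
python3 c.py
```

```text
ee_pos: [506.1, -142.9, 91.2]
contact_force: [0.3, -0.8, -0.3]
grasp_force: 39.9
ee_pos: [544.9, -133.7, 95.3]
contact_force: [0.5, -0.4, -1.2]
[535. -61.  65.] 0.6
[539. -63.  72.] 0.63
[ 543.19107488 -133.74511367   95.13663706] tcp rel centre x',y' -10.173915167983917 -71.33165174496503 centre rel fence -126.44579999999999
```

```bash
python3 -m jog '[[[0,0,-0.003,0],[0,0,-0.003,0],[0,0,-0.003,0],[0,0,-0.003,0]]]' 0 20 | grep -E "ee|cont|grasp"
python3 -m jog '[[[0,0,0,0],[0,0,0,0],[0,0,0,0],[0,0,0,0],[0,0,0,0],[0,0,0,0],[0,0,0.01,0],[0,0,0.02,0],[0,0,0.02,0]]]' 1 20 | grep -E "ee|cont|gr"
python3 c.py
```

```text
ee_pos: [543.6, -133.9, 92.4]
contact_force: [-0.5, -0.3, -0.6]
grasp_force: 0.0
ee_pos: [545.0, -134.3, 114.5]
contact_force: [0.8, -1.1, -2.1]
gripper_width: 0.184
grasp_force: 21.4
[536. -63.  83.] 0.64
[539. -63.  90.] 0.93
[ 543.33112695 -133.68488329  112.20955962] tcp rel centre x',y' -10.464501748009098 -70.12316951667611 centre rel fence -126.00514999999996
```

```bash
python3 -m jog '[[[0.008,0.002,-0.004,0],[0.02,0.0047,-0.008,0],[0.034,0.008,-0.012,0],[0.048,0.0113,-0.012,0],[0.062,0.0146,-0.012,0],[0.075,0.0177,-0.012,0],[0.085,0.02,-0.012,0],[0.0924,0.0218,-0.012,0],[0.0924,0.0218,-0.012,0]]]' | grep -E "ee|cont"
python3 -m jog '[[[0.005,0.0011,0,0],[0.01,0.0023,0,0],[0.015,0.0035,0,0],[0.02,0.0046,0,0],[0.025,0.0058,0,0],[0.025,0.0058,0,0]]]' | grep -E "ee|cont"
python3 -m jog '[[[0.005,0.0011,0,0],[0.01,0.0023,0,0],[0.015,0.0035,0,0],[0.02,0.0046,0,0],[0.025,0.0058,0,0],[0.025,0.0058,0,0]]]' | grep -E "ee|cont|gr"
python3 c.py
```

```text
ee_pos: [638.1, -111.4, 99.5]
contact_force: [0.3, -0.1, -1.6]
ee_pos: [661.4, -106.0, 100.4]
contact_force: [-2.0, 0.7, 0.4]
ee_pos: [687.4, -99.9, 100.0]
contact_force: [-1.2, 0.3, -0.3]
gripper_width: 0.185
grasp_force: 21.2
[648. -36.  72.] 0.97
[654. -39.  77.] 0.62
[ 687.06504575 -100.40473056  100.10434555] tcp rel centre x',y' 20.454306216449883 -69.35929831552569 centre rel fence -9.4497
```

Tilted to about 39° past vertical and held. I'm pulling back clear of the fence, then lowering.

```bash
python3 -m jog '[[[-0.006,-0.0014,0.002,0],[-0.016,-0.0038,0.004,0],[-0.028,-0.0066,0.004,0],[-0.042,-0.01,0.004,0],[-0.056,-0.0132,0.004,0],[-0.07,-0.0165,0.004,0],[-0.084,-0.0198,0.004,0],[-0.095,-0.0224,0.004,0],[-0.102,-0.024,0.004,0],[-0.102,-0.024,0.004,0]]]' | grep -E "ee|cont"
python3 -m jog '[[[0,0,-0.006,0],[0,0,-0.012,0],[0,0,-0.016,0],[0,0,-0.018,0],[0,0,-0.018,0]]]' | grep -E "ee|cont|gr"
python3 c.py
```

```text
ee_pos: [582.1, -124.7, 104.6]
contact_force: [-0.3, 0.2, -0.9]
ee_pos: [589.8, -124.2, 89.8]
contact_force: [4.6, 2.5, 14.0]
gripper_width: 0.183
grasp_force: 23.8
[551. -62.  62.] 0.81
[556. -59.  71.] 0.75
[ 589.72860181 -124.11254976   89.76121973] tcp rel centre x',y' 20.623055666481953 -70.22856073281969 centre rel fence -109.75590000000005
```

```bash
python3 -m jog '[[[0.005,0.0011,-0.002,0],[0.01,0.0023,-0.005,0],[0.0145,0.0034,-0.008,0],[0.0185,0.0044,-0.011,0],[0.0185,0.0044,-0.011,0]]]' | grep -E "ee|cont|gr"
python3 c.py
```

```text
ee_pos: [608.0, -119.7, 78.0]
contact_force: [3.5, 1.4, 12.6]
gripper_width: 0.182
grasp_force: 29.3
[564. -57.  62.] 0.74
[568. -57.  67.] 0.68
[ 607.85987367 -119.7052633    78.09821219] tcp rel centre x',y' 26.38445178270179 -70.75553226314787 centre rel fence -96.86629999999995
```

```bash
python3 -m jog '[[[-0.005,-0.0011,0.005,0],[-0.0097,-0.0023,0.005,0],[-0.0097,-0.0023,0.001,0],[-0.001,0,-0.006,0],[0.004,0.001,-0.0105,0],[0.0094,0.0022,-0.015,0],[0.0155,0.0037,-0.022,0],[0.022,0.005,-0.03,0],[0.022,0.005,-0.03,0]]]' | grep -E "ee|cont|gr"
python3 c.py
```

```text
ee_pos: [625.1, -114.5, 43.2]
contact_force: [2.0, 0.6, -0.1]
gripper_width: 0.183
grasp_force: 21.7
[572. -56.  38.] 0.83
[576. -57.  44.] 0.85
[ 623.57208456 -115.0224277    44.37007478] tcp rel centre x',y' 34.90640233391281 -68.41452952133633 centre rel fence -89.02790000000002
```

```bash
python3 -m jog '[[[0.003,0.0007,-0.003,0],[0.005,0.0012,-0.006,0],[0.0075,0.0018,-0.01,0],[0.01,0.0023,-0.014,0],[0.012,0.0028,-0.018,0],[0.0138,0.0033,-0.022,0],[0.0155,0.0036,-0.025,0],[0.0165,0.0039,-0.028,0],[0.0165,0.0039,-0.028,0]]]' | grep -E "ee|cont|gr"
python3 c.py
```

```text
ee_pos: [641.2, -111.0, 16.5]
contact_force: [-1.0, -1.4, -0.6]
gripper_width: 0.184
grasp_force: 19.7
[581. -52.  23.] 0.9
[591. -51.  27.] 0.69
[ 641.48775062 -111.11575767   17.26646283] tcp rel centre x',y' 40.18017284926315 -70.72712710160967 centre rel fence -75.97510000000003
```

```bash
python3 -m jog '[[[0,0,-0.001,0],[0,0,-0.002,0],[0,0,-0.003,0],[0,0,-0.004,0],[0,0,-0.004,0]]]' | grep -E "ee|cont|gr"
python3 c.py
```

```text
ee_pos: [641.9, -111.3, 13.8]
contact_force: [1.7, 0.1, 2.0]
gripper_width: 0.184
grasp_force: 20.1
[583. -50.  22.] 0.58
[589. -52.  24.] 0.71
[ 641.32866584 -111.2033838    13.52507905] tcp rel centre x',y' 39.910866967128946 -70.95910691797151 centre rel fence -75.88064999999996
```

Lying flat, rails up. I'm pushing it to the fence while still holding the rail.

```bash
python3 -m jog '[[[0.003,0.0007,0.001,0],[0.006,0.0014,0.001,0],[0.008,0.002,0.001,0],[0.009,0.0022,0.001,0],[0.01,0.0024,0.001,0],[0.011,0.0027,0.001,0],[0.011,0.0027,0.001,0]]]' | grep -E "ee|cont|gr"
python3 -m jog '[[[0.001,0.0002,0,0],[0.002,0.0005,0,0],[0.003,0.0007,0,0],[0.003,0.0007,0,0]]]' | grep -E "ee|cont|gr"
```

```text
ee_pos: [652.1, -108.3, 14.0]
contact_force: [0.0, -0.3, -1.9]
gripper_width: 0.187
grasp_force: 19.6
ee_pos: [653.8, -107.9, 14.1]
contact_force: [-3.1, -0.1, -1.1]
gripper_width: 0.186
grasp_force: 19.8
```

```bash
python3 -m jog '[[[0.002,0.0005,0,0],[0.003,0.0007,0,0],[0.003,0.0007,0,0]]]' | grep -E "ee|cont"
python3 -m jog '[[[0,0,0,0],[0,0,0,0],[0,0,0,0],[0,0,0,0],[0,0,0.02,0],[0,0,0.05,0],[0,0,0.08,0],[0,0,0.08,0]]]' 0 | grep -E "ee|cont|gr"
python3 -m jog '[[[-0.03,-0.007,0,0],[-0.06,-0.014,0,0],[-0.09,-0.021,0,0],[-0.12,-0.028,0,0],[-0.15,-0.035,0,0],[-0.18,-0.042,0,0],[-0.2,-0.047,0,0],[-0.2,-0.047,0,0],[-0.2,-0.047,0,0]]]' 1 | grep -E "ee|cont"
cat > m.py <<'E'
from h import *
for c in("top","side"):
    im=imaging.get_image(c); cv2.imwrite(f"pics/{c}_m.png",im)
    for d in imaging.masks_of("riser_mid",c)[:1]:
        m=d['region'].astype(bool); print(round(d['confidence'],2),rect(c,m,46 if c=="top" else 23))
    for d in imaging.tip_of("riser_mid",c)[:1]: print(np.round(d['at']),round(d['confidence'],2))
# edge line of rails (bright/dark) against fence: far end boundary via top mask
    if c=="top":
        v,u=np.nonzero(m); us=np.arange(u.min()+5,u.max()-12); hi=[v[u==k].min()-.5 for k in us]
        k=cv2.fitLine(ray(c,np.c_[us,hi],46)[:,:2].astype(np.float32),cv2.DIST_HUBER,0,.01,.01).ravel();print("far edge",k,np.degrees(np.arctan2(k[1],k[0]))%180)
print(robot.state()['ee_pos'],robot.state()['time'])
E
python3 m.py
```

```text
ee_pos: [653.9, -107.8, 13.9]
contact_force: [-9.5, -3.5, 3.3]
ee_pos: [662.6, -107.9, 101.0]
contact_force: [1.5, -1.4, 0.6]
gripper_width: 0.501
grasp_force: 0.0
ee_pos: [457.8, -154.2, 94.6]
contact_force: [0.4, -0.2, 0.9]
0.8 (array([594.2, -47.9], dtype=float32), [160.5, 130.1], 103.4)
[600. -51.  25.] 0.85
far edge [ 2.2836435e-01 -9.7357577e-01  6.5384973e+02 -3.2790855e+01] 103.2008
0.93 (array([601.2, -43.5], dtype=float32), [189.8, 156.7], 102.9)
[594. -48.  20.] 0.92
[ 459.10288729 -153.95195391   94.19617073] 38.5667
```

```bash
python3 -m jog '[[[0.007,0.035,0,0],[0.014,0.07,0,0],[0.02,0.105,0,0],[0.026,0.135,-0.02,0],[0.032,0.155,-0.05,0],[0.032,0.155,-0.072,0],[0.032,0.155,-0.072,0],[0.032,0.155,-0.072,0]]]' | grep -E "ee|cont"
python3 -m jog '[[[0.005,0.0011,0,0],[0.01,0.0023,0,0],[0.012,0.0028,0,0],[0.014,0.0033,0,0],[0.016,0.0038,0,0],[0.018,0.0042,0,0],[0.018,0.0042,0,0]]]' | grep -E "ee|cont"
```

```text
ee_pos: [489.4, 1.6, 21.4]
contact_force: [1.0, -0.2, 0.8]
ee_pos: [507.7, 5.0, 22.4]
contact_force: [-0.5, -0.8, 0.8]
```

```bash
python3 -m jog '[[[0.002,0.0005,0,0],[0.004,0.001,0,0],[0.004,0.001,0,0]]]' | grep -E "ee|cont"
python3 -m jog '[[[0.002,0.0005,0,0],[0.004,0.001,0,0],[0.004,0.001,0,0]]]' | grep -E "ee|cont"
```

```text
ee_pos: [507.5, 5.5, 21.8]
contact_force: [-8.4, -5.2, 5.6]
ee_pos: [507.3, 5.7, 21.4]
contact_force: [-15.6, -8.7, 11.8]
```

```bash
python3 -m jog '[[[-0.01,-0.0023,0,0],[-0.024,-0.0055,0,0],[-0.016,-0.0405,0,0],[-0.008,-0.0755,0,0],[0,-0.1105,0,0],[0.009,-0.1455,0,0],[0.009,-0.1455,0,0],[0.009,-0.1455,0,0]]]' | grep -E "ee|cont"
python3 -m jog '[[[0.005,0.0011,0,0],[0.01,0.0023,0,0],[0.014,0.0033,0,0],[0.017,0.004,0,0],[0.019,0.0045,0,0],[0.02,0.0047,0,0],[0.02,0.0047,0,0]]]' | grep -E "ee|cont"
```

```text
ee_pos: [526.0, -140.3, 22.2]
contact_force: [-1.0, 0.4, 1.1]
ee_pos: [540.3, -133.3, 22.2]
contact_force: [-11.2, -6.3, 7.8]
```

```bash
python3 -m jog '[[[-0.01,-0.0023,0,0],[-0.025,-0.006,0,0],[-0.055,-0.013,0.02,0],[-0.085,-0.02,0.05,0],[-0.11,-0.026,0.08,0],[-0.14,-0.04,0.1,0],[-0.14,-0.04,0.1,0],[-0.14,-0.04,0.1,0]]]' | grep -E "ee|cont|time"
python3 m.py; python3 - <<'E'
from h import *
for c in("top","side"):
    for q in("weight_mid","paint_pot","varnish","brush_mug"): print(c,q,[(np.round(d['at']).tolist()) for d in imaging.tip_of(q,c)[:4]])
E
```

```text
time: 42.23
ee_pos: [405.0, -173.7, 123.6]
contact_force: [0.1, -0.7, -0.4]
0.65 (array([595.2, -47.6], dtype=float32), [160.4, 129.8], 103.6)
far edge [ 2.4112915e-01 -9.7049302e-01  6.5487585e+02 -3.4763035e+01] 103.95319
0.92 (array([600.6, -43.9], dtype=float32), [192.7, 156.7], 103.1)
[594. -51.  20.] 0.73
[ 405.36639009 -172.94126731  121.26467821] 42.5333
top weight_mid [[414.0, 150.0, 30.0], [584.0, 291.0, 27.0], [851.0, -132.0, 25.0], [658.0, -250.0, 5.0]]
top paint_pot [[660.0, -250.0, 2.0]]
top varnish [[559.0, 114.0, -1.0]]
top brush_mug [[559.0, -346.0, -1.0]]
side weight_mid [[385.0, -271.0, 30.0], [852.0, -126.0, 31.0], [583.0, 286.0, 28.0], [419.0, 152.0, 34.0]]
side paint_pot [[654.0, -253.0, -0.0]]
side varnish [[558.0, 112.0, 1.0]]
side brush_mug [[556.0, -347.0, 2.0]]
```

All in place and nothing else has moved. Handing in.

```bash
python3 -c "
from plant import workorder
print(workorder.finish_job())"
```

```text
the job is handed in; nothing more can be done
None
```

I've handed the job in at about 42.5 s on the clock: the weight is upright on the cork mat, the riser lies rails-up, flush and square against the fence, and the pot, bottle and mug are unmoved to within camera accuracy; the first tip-up caught on the fence's top edge and had to be redone, with no drop.

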